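# Open the sprung gate of an LED-module carrier and hold it

### The arm

A 6-joint arm with a two-finger parallel gripper is mounted at the origin on the work surface. World frame = base frame: x ahead of the robot, y to its left, z up, the work surface at z = 0. Lengths are in m, angles in rad, forces in N, time in s.
With the tool pointing down it reaches from about 0.325 to 0.925 m from the base axis. Payload 3.1 kg.
Tool frame: the origin (TCP) lies midway between the tips of the shut fingers; the grasp point (between the pads) lies 19 mm behind it; z points along the fingers, y is the line along which they close (so a half turn about z gives the same grasp; the last joint's range is limited). The gripper opens to 85 mm and grips with 20 to 120 N. Pads are 22 mm wide; open, the fingers measure 114 mm over their backs; the gripper's body (76 mm by 85 mm) begins 54 mm behind the grasp point. The pads swing forward as they close: fully open they stand 13 mm farther back than shut.
Start: joints at [-1.33, 0.217, 1.613, -0, 1.311, -0.112], TCP at [0.216, -0.587, 0.231] pointing down, gripper open.
Joint ranges: [-2.75, 2.75], [-0.78, 2.1], [0.31, 2.55], [-1.13, 4.27], [0.13, 2.63], [-2.58, 2.58]. Speed limits (rad/s): [2.79, 2.79, 3.14, 3.14, 3.14, 3.14].

### API

Orientations are given as a unit quaternion [w, x, y, z].
In Python, from rig import * gives the robot as it stands.
- The arm moves only by the tool apply_moves, never from a script. Its argument "steps" is a list of rows, each an object with "xyz": the shift along the tool's x, y, z in m, a list of three; "rot": the turn, a rotation vector about the tool's x, y, z in degrees, a list of three; "hand": the opening, from 0 (shut) to 1 (fully open). In form: [{"xyz": [tx, ty, tz], "rot": [wx, wy, wz], "hand": hand}, ...]. A call has 1 to 10 rows; each row is the pose to reach, as a shift and turn from the pose commanded when the call began, along the tool's axes at that moment; what a row does not reach only later rows make up. A row lasts 1/12 s, in which the tool goes at most 41.7 mm and 7.16 degrees, less where a joint would pass 70% of its speed; a pose out of reach is approached as far as the arm can. A call with a gripper value outside its range is refused whole. The fingers move at their own pace and stop on an object; "force" is the grip in N (left out, the last holds). Time passes only in rows, so rows that repeat a pose let the fingers close. It gives the time, the measured TCP pose, the force, the opening and the grip force at its end, in the units of the state.
- state(): the state, without advancing time (a new reading comes with each control period).
- camera(name): name is "scene" or "side" or "wrist"; returns the picture (384x512x3 uint8, blue, green, red); there is no depth.
- calibration(name): a dict with "intrinsics" (3x3 intrinsics, pixels), "distortion" ([k1, k2, p1, p2, k3] as OpenCV has them; the pictures are not rectified), "rvec" (rotation vector, rad) and "tvec" (3), from world to camera coordinates, as OpenCV has them. Camera axes: x right, y down, z forward; pixel columns grow to the right and rows downward; lengths in m; the calibration is good to about 2 mm. A picture is of the moment at which its call begins: read the wrist's pose just before it. calibration takes no time and is no camera call; for the wrist camera it gives the pose at the moment of the call.
- sign_off(): hands the job in; it is judged then, once.
The state is a dict: "time": time; "joint_positions": joint angles; "joint_vel": joint speeds; "tau": joint torques, N m; "tool_pos": TCP position; "tcp_rot": TCP orientation; "ft_force": force on the tool from outside, world axes, zero at the start; "ft_torque": the same for the moment, N m; "grip_width": opening from 0.0 (shut) to 1.0 (fully open); "finger_force": force on a finger pad.
Only numpy, scipy, OpenCV 4.12 (cv2) and the standard library are available. Lean on these libraries where they do the work, as an engineer would, in place of code of your own. Each camera call takes 0.05 s, during which the arm holds its last target. There are 200 camera calls.

### The job

Open the front gate of the LED-module carrier so that a colleague can draw a module out: squeeze the main catch, the one at the gate's free end, and ease the gate out until it rests ajar on its safety catch, then squeeze the safety catch, the one nearer the hinge, to bring the gate clear. Swing the gate on past its detent until it stands wide open, square to the carrier's front or a little beyond. The gate is sprung to close, so finish with the gripper still holding it wide and still; leave the loose things on the bench where they lie.

Things in the scene. Friction and masses are not known exactly. Their poses are not given: they have to be found in the camera images.
- carrier: LED-module carrier, fixed to the bench: aluminium and black box 280 mm long (x), 190 mm wide (y), top plate at 200 mm, modules lying in slots, a low black carrying handle (to 241 mm) mid-top. Origin: centre of its underside, on the bench. Its front looks along its own -x, closed by an upright barred aluminium gate; z up.
- gate_hinge (a point): point on the gate's upright hinge axis (carrier x -152, y +95 mm), 240 mm above the bench. Shut, the gate runs from here 190 mm along the carrier's -y; its free end swings out towards the carrier's -x (clockwise from above). Rail 12 mm thick, top at 204 mm. Hinge cam and spring plunger (the detent) lie below 217 mm.
- main_grip (a point): on the gate 146 mm from the hinge axis, 240 mm up: middle of the main catch when squeezed. Two upright black tabs, 6 mm thick along the gate, 20 mm across, tops at 250 mm. Hinge-side tab fixed, outer face 13 mm from here; free-end tab slides, outer face 25 mm from here at rest, 13 mm squeezed, spring 4 to 10 N. Bolt, keeper below 216 mm: keep fingertips above 218 mm.
- safety_grip (a point): the same point of the safety catch, on the gate 46 mm from the hinge axis, 240 mm up: same tabs, sizes, spring and sense as the main catch (hinge-side tab fixed, free-end tab slides towards it)
- pull_top (a point): grip point on the gate's pull: upright round steel bar 12 mm in diameter, 50 mm in front of the gate, 181 mm along it from the hinge axis. This point is on the bar's axis 225 mm above the bench, 20 mm under its top end. The upper standoff to the gate is at 195 mm (10 mm thick): fingertips above 202 mm clear it all round.
- gate (a joint): gate opening, rad: 0 shut, stop 1.92. Main catch squeezed: out to 0.125, where the safety stops it; let go past 0.08 it stays ajar near 0.07, its bolt in front of the keeper. Safety squeezed too: clear at 0.26, and stays there let go. Closing spring 0.08 (shut) to 0.25 N m (wide), soft-damped. Detent resists most at 0.3 to 0.5 (0.45 N m in all), passed by 0.95; it stops a gate let go wide.
- main_catch (a joint): squeeze of the main catch's sliding tab in m: 0 at rest (bolt out), 0.012 fully squeezed; the bolt is clear of its keeper from 0.009
- safety_catch (a joint): squeeze of the safety catch's sliding tab in m: 0 at rest (bolt out), 0.012 fully squeezed; the bolt is clear of its keeper from 0.009
- led_module_mid (a point): bystander: loose LED module, 256 x 128 x 18 mm, lying face up; this point at its centre
- solder_reel_mid (a point): bystander: steel-coloured solder reel, 60 mm in diameter, 44 mm high, standing on its flange; this point at its centre
- flux_bottle_mid (a point): bystander: small whitish bottle with black cap, 42 mm in diameter, 95 mm high; this point at its centre
- screwdriver_mid (a point): bystander: screwdriver 190 mm long lying on the bench; this point near its middle

How it is judged:
By the outcome, as a careful person would: the job done as asked, in the order asked, and still so for the second after the job is handed in, while the arm keeps its last pose, push and grip.
It also fails if it takes over 58 s, if anything falls off the work surface, if the arm or the gripper's body presses on something with over 40 N, if the wrist force passes 120 N, or if a joint passes its speed limit or range.

## Working session

There is one attempt and no reset: what is moved stays moved. The work goes in short steps, Python scripts to look and compute and a tool call to move; the robot and the scene stay as the last step left them, time stands still between calls to the robot, and variables do not carry over. Pictures are saved under pics/ and viewed, at most 10 in all, crops included, and the job is handed in when it is done.

Besides the shell and the picture viewer there is one more tool, called after "Call:" as name(argument=value, ...), one argument or row to a line, values as JSON. apply_moves: Moves the arm, as the interface text tells. Its arguments: {"type":"object","properties":{"steps":{"type":"array","items":{"type":"object","properties":{"xyz":{"type":"array","items":{"type":"number"}},"rot":{"type":"array","items":{"type":"number"}},"hand":{"type":"number"}}}},"force":{"type":"number"}},"required":["steps"]}

```bash
ls; mkdir -p pics; python3 - <<'E'
from rig import *
import cv2
print(state())
for n in("scene","side"):
    cv2.imwrite(f"pics/{n}0.png",camera(n)); c=calibration(n); print(n,c)
a=cv2.imread("pics/scene0.png");b=cv2.imread("pics/side0.png")
E
```

```text
pics
{'time': 0.0, 'joint_positions': array([-1.33020449e+00,  2.17760122e-01,  1.61494252e+00, -1.15136531e-05,
        1.31132514e+00, -1.12188528e-01]), 'joint_vel': array([ 0.00078959,  0.00029301, -0.00230339,  0.00152868,  0.00219225,
        0.00022268]), 'tau': array([-5.19875102e-04, -3.96848023e+01, -3.03851473e+01, -7.55166025e-05,
        9.83693171e-03,  3.46396277e-06]), 'tool_pos': array([ 0.21576822, -0.58569057,  0.22996022]), 'tcp_rot': array([-1.21469482e-03,  9.84482556e-01,  1.75478247e-01, -8.36665424e-05]), 'ft_force': array([-0.81491559, -0.03745265,  0.25912314]), 'ft_torque': array([-0.01173489, -0.01414312,  0.03169761]), 'finger_force': 0.0, 'grip_width': 0.9996637284060346}
scene {'intrinsics': array([[373.23422339,   0.        , 260.28723653],
       [  0.        , 373.23422339, 189.90911924],
       [  0.        ,   0.        ,   1.        ]]), 'distortion': array([0.01064407, 0.        , 0.        , 0.        , 0.        ]), 'rvec': array([ 2.2850495 ,  1.32838999, -0.39575186]), 'tvec': array([-0.20406754, -0.38715462,  1.41667754])}
side {'intrinsics': array([[482.03104177,   0.        , 257.65234385],
       [  0.        , 482.03104177, 191.38292591],
       [  0.        ,   0.        ,   1.        ]]), 'distortion': array([-0.160669,  0.      ,  0.      ,  0.      ,  0.      ]), 'rvec': array([ 2.42831352, -0.09158074,  0.03132654]), 'tvec': array([-0.60387993,  0.08542422,  1.56104741])}
```

View pics/scene0.png

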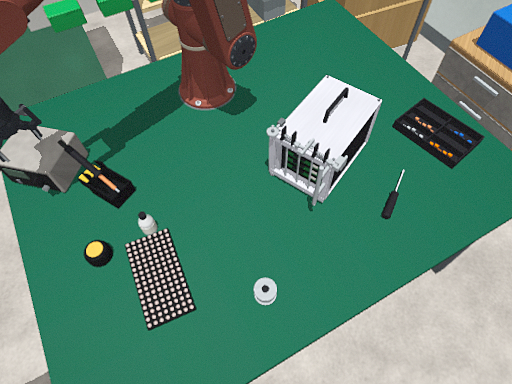

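View pics/side0.png

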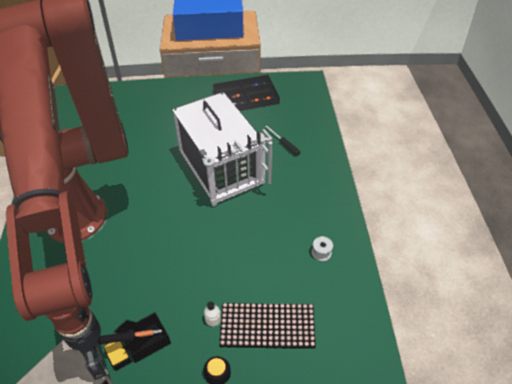

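The scene view shows the carrier around (325,140), its gate facing lower-left with pull bar near (316,195). The side view shows it around (220,150), with the tabs near (220-260,150). I'll zoom in on both.

```bash
python3 - <<'E'
import cv2,numpy as np
a=cv2.imread("pics/scene0.png")[70:215,258:388];b=cv2.imread("pics/side0.png")[90:210,170:290]
a=cv2.resize(a,None,fx=4,fy=4,interpolation=3)[:580];b=cv2.resize(b,None,fx=4,fy=4,interpolation=3)
cv2.imwrite("pics/ca.png",a);cv2.imwrite("pics/cb.png",b)
E
```

```text
(no output)
```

View pics/ca.png

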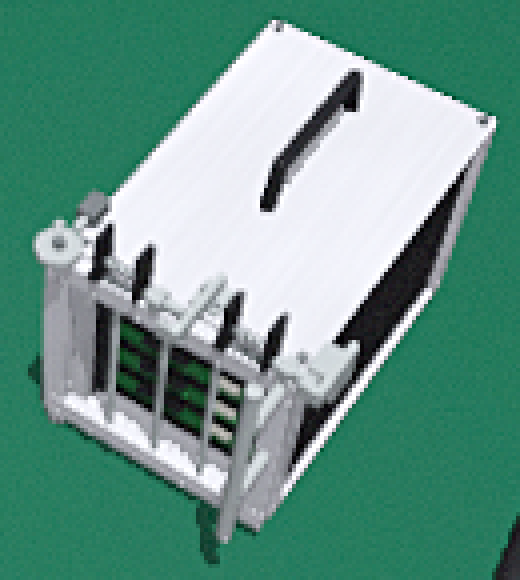

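View pics/cb.png

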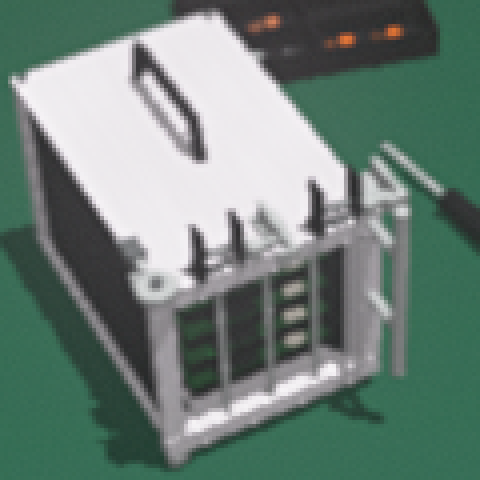

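Both crops show the four tab tops: scene crop (107,228), (150,245), (233,293), (280,315); side crop (195,228), (233,212), (315,180), (353,163). The rear plate corners are also visible, at scene crop (275,22), (495,122) and side crop (15,78), (215,12). I'll cast rays to the known heights and fit the planar pose.

```bash
cat > h.py <<'E'
from rig import *
import cv2,numpy as np
def plane(c,uv,z):
    uv=np.array(uv,float).reshape(-1,1,2); n=cv2.undistortPoints(uv,c["intrinsics"],c["distortion"])[:,0]
    R=cv2.Rodrigues(c["rvec"])[0]; o=-R.T@c["tvec"]; d=np.c_[n,np.ones(len(n))]@R
    return o+d*((np.broadcast_to(z,len(n))-o[2])/d[:,2])[:,None]
def rigid(A,B):
    a,b=A.mean(0),B.mean(0); M=(A-a).T@(B-b); th=np.arctan2(M[0,1]-M[1,0],M[0,0]+M[1,1])
    R=np.array([[np.cos(th),-np.sin(th)],[np.sin(th),np.cos(th)]]); return th,R,b-R@a
E
python3 - <<'E'
from h import *
P=np.array([[-152,95-36],[-152,95-68],[-152,95-136],[-152,95-168],[140,95],[140,-95]])/1000
z=[.25]*4+[.2]*2
px={"scene":np.array([[107,228],[150,245],[233,293],[280,315],[275,20],[495,122]])/4+[258,70],
"side":np.array([[195,228],[233,212],[315,180],[353,163],[15,78],[215,12]])/4+[170,90]}
W=[]
for n in px:
    w=plane(calibration(n),px[n]-.4,z)[:,:2]; W.append(w); print(n,w.round(3).tolist())
    th,R,t=rigid(P,w); print(th,t,((P@R.T+t-w)*1000).round(1).tolist())
th,R,t=rigid(np.r_[P,P],np.r_[W[0],W[1]]); print("both",th,np.degrees(th),t)
for k,d,f in(("hinge",0,0),("main",.146,0),("safety",.046,0),("pull",.181,.05)):print(k,R@[-.152-f,.095-d]+t)
for n,p in(("scene",[[265,290],[148,222],[393,195]]),("side",[[322,248],[212,315],[285,141]])): print(plane(calibration(n),p,[.02,.05,.01]).round(3).tolist())
E
```

```text
scene [[0.496, 0.032], [0.522, 0.048], [0.583, 0.073], [0.612, 0.088], [0.344, 0.278], [0.515, 0.354]]
1.9968008465672247 [0.48527844 0.19336898] [[-1.5, -1.0], [1.1, -4.4], [2.8, -0.7], [2.4, -3.2], [-3.5, 3.6], [-1.2, 5.8]]
side [[0.492, 0.034], [0.521, 0.049], [0.584, 0.079], [0.614, 0.096], [0.342, 0.281], [0.513, 0.357]]
2.0048047140262133 [0.4837663 0.1969477] [[1.7, 0.2], [2.2, -1.2], [1.0, -2.8], [0.1, -6.2], [-3.3, 2.7], [-1.7, 7.3]]
both 2.000808031659815 114.63785582998499 [0.4845219  0.19515858]
hinge [0.4615366  0.01739279]
main [0.59424488 0.07825748]
safety [0.5033488  0.03656934]
pull [0.64690259 0.04740029]
[[0.786, -0.194, 0.02], [0.46, -0.391, 0.05], [0.723, 0.294, 0.01]]
[[0.787, -0.192, 0.02], [0.452, -0.405, 0.05], [0.729, 0.296, 0.01]]
```

```bash
cat >> h.py <<'E'
from scipy.spatial.transform import Rotation as Ro
def cur():
    s=state(); q=s["tcp_rot"]; return s["tool_pos"],Ro.from_quat([q[1],q[2],q[3],q[0]]),s
def go(x,y,z,yaw):  # yaw: world angle (deg) of tool y; tool z down -> shift mm / rotvec deg in tool axes
    p,R,s=cur(); c=np.radians(yaw); ya=np.array([np.cos(c),np.sin(c),0]); za=np.array([0,0,-1.]); T=Ro.from_matrix(np.c_[np.cross(ya,za),ya,za])
    print("shift mm",(R.inv().apply(np.array([x,y,z])-p)*1000).round(1),"rot",np.degrees((R.inv()*T).as_rotvec()).round(2))
E
python3 - <<'E'
from h import *
go(.57,.0,.36,24.6); go(.216,-.586,.36,-69.8)
c=calibration("wrist"); R=cv2.Rodrigues(c["rvec"])[0]; p,Rt,s=cur(); print("cam in tool",Rt.inv().apply(-R.T@c["tvec"]-p), Rt.inv().apply(R[2]),c["intrinsics"][0])
E
```

```text
shift mm [ 534.8 -427.6 -128.9] rot [-8.000e-02 -1.100e-01 -9.438e+01]
shift mm [ 1.000e-01 -0.000e+00 -1.299e+02] rot [-0.13 -0.01  0.02]
cam in tool [ 0.07708176  0.0012543  -0.14181211] [-2.98869568e-01  5.74570026e-04  9.54293797e-01] [298.83632989   0.         256.71280752]
```

Call:
apply_moves(
  steps=[
    {"xyz": [0.02, -0.015, -0.1], "rot": [0, 0, -7]},
    {"xyz": [0.55, -0.37, -0.13], "rot": [0, 0, -94.4]},
    {"xyz": [0.55, -0.37, -0.13], "rot": [0, 0, -94.4]},
    {"xyz": [0.55, -0.37, -0.13], "rot": [0, 0, -94.4]},
    {"xyz": [0.55, -0.37, -0.13], "rot": [0, 0, -94.4]},
    {"xyz": [0.55, -0.37, -0.13], "rot": [0, 0, -94.4]},
    {"xyz": [0.55, -0.37, -0.13], "rot": [0, 0, -94.4]},
    {"xyz": [0.55, -0.37, -0.13], "rot": [0, 0, -94.4]},
    {"xyz": [0.55, -0.37, -0.13], "rot": [0, 0, -94.4]},
    {"xyz": [0.55, -0.37, -0.13], "rot": [0, 0, -94.4]},
  ],
)

```text
invalid input at $.steps[0]: expected keys xyz, rot, hand
```

```bash
python3 - <<'E'
from h import *
go(.549,.057,.36,24.6)
E
```

```text
shift mm [ 534.8 -488.3 -128.7] rot [-8.000e-02 -1.100e-01 -9.438e+01]
```

Call:
apply_moves(
  steps=[
    {"xyz": [0.02, -0.018, -0.03], "rot": [0, 0, -7], "hand": 1},
    {"xyz": [0.535, -0.488, -0.13], "rot": [0, 0, -94.4], "hand": 1},
    {"xyz": [0.535, -0.488, -0.13], "rot": [0, 0, -94.4], "hand": 1},
    {"xyz": [0.535, -0.488, -0.13], "rot": [0, 0, -94.4], "hand": 1},
    {"xyz": [0.535, -0.488, -0.13], "rot": [0, 0, -94.4], "hand": 1},
    {"xyz": [0.535, -0.488, -0.13], "rot": [0, 0, -94.4], "hand": 1},
    {"xyz": [0.535, -0.488, -0.13], "rot": [0, 0, -94.4], "hand": 1},
    {"xyz": [0.535, -0.488, -0.13], "rot": [0, 0, -94.4], "hand": 1},
    {"xyz": [0.535, -0.488, -0.13], "rot": [0, 0, -94.4], "hand": 1},
    {"xyz": [0.535, -0.488, -0.13], "rot": [0, 0, -94.4], "hand": 1},
  ],
)

```text
time: 0.93
tool_pos: [0.3995, -0.2311, 0.3144]
tcp_rot: [-0.0, 0.695, 0.719, 0.0]
ft_force: [1.2, 0.1, -0.7]
grip_width: 0.999
finger_force: 0.0
```

```bash
python3 - <<'E'
from h import *
go(.549,.057,.36,24.6)
E
```

```text
shift mm [282.7 159.4 -45.5] rot [-0.00e+00 -2.00e-02 -2.26e+01]
```

Call:
apply_moves(
  steps=[
    {"xyz": [0.27, 0.15, -0.045], "rot": [0, 0, -22.6], "hand": 1},
    {"xyz": [0.27, 0.15, -0.045], "rot": [0, 0, -22.6], "hand": 1},
    {"xyz": [0.27, 0.15, -0.045], "rot": [0, 0, -22.6], "hand": 1},
    {"xyz": [0.27, 0.15, -0.045], "rot": [0, 0, -22.6], "hand": 1},
    {"xyz": [0.27, 0.15, -0.045], "rot": [0, 0, -22.6], "hand": 1},
    {"xyz": [0.27, 0.15, -0.045], "rot": [0, 0, -22.6], "hand": 1},
    {"xyz": [0.27, 0.15, -0.045], "rot": [0, 0, -22.6], "hand": 1},
    {"xyz": [0.27, 0.15, -0.045], "rot": [0, 0, -22.6], "hand": 1},
    {"xyz": [0.27, 0.15, -0.045], "rot": [0, 0, -22.6], "hand": 1},
    {"xyz": [0.27, 0.15, -0.045], "rot": [0, 0, -22.6], "hand": 1},
  ],
)

```text
time: 1.77
tool_pos: [0.5413, 0.042, 0.3589]
tcp_rot: [-0.0, 0.542, 0.841, -0.001]
ft_force: [-0.0, -1.1, 0.6]
grip_width: 1.004
finger_force: 0.0
```

```bash
python3 - <<'E'
from h import *
go(.549,.057,.36,24.6)
c=calibration("wrist"); im=camera("wrist"); cv2.imwrite("pics/w1.png",im); cv2.imwrite("pics/w1b.png",cv2.resize(im,(800,600),interpolation=3))
import pickle; pickle.dump(c,open("w1.pkl","wb"))
E
```

```text
shift mm [10.4 13.2 -1.2] rot [-0.09 -0.01 -0.18]
```

View pics/w1b.png

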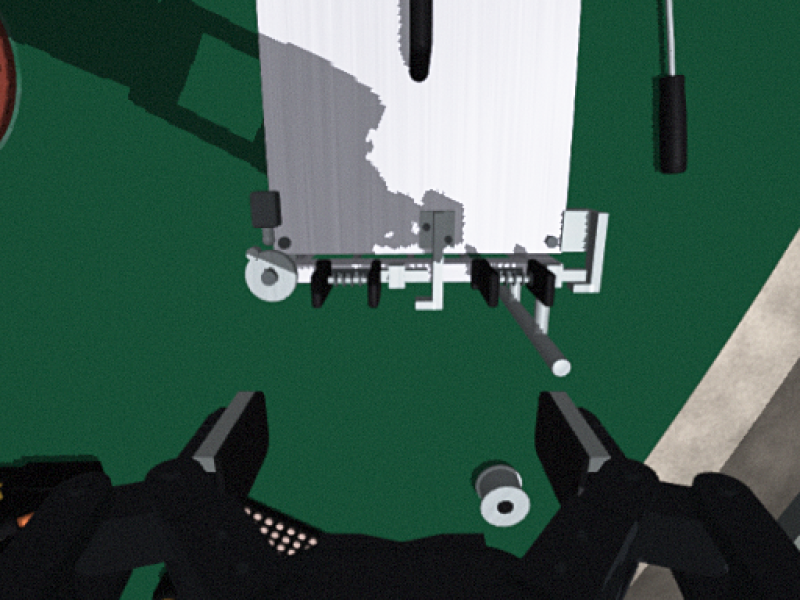

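The wrist view (800x600) shows tab tops at (318,288), (374,288), (491,287), (548,286), the pull top at (562,367) and the hinge cap at (270,277). The route is clear.

```bash
python3 - <<'E'
from h import *
import pickle; c=pickle.load(open("w1.pkl","rb"))
px=(np.array([[318,288],[374,288],[491,287],[548.5,286],[562,367]])+.5)/1.5625-.5
w=plane(c,px,[.25]*4+[.245])[:,:2]; print(w.round(4).tolist())
P=np.array([[0,36],[0,68],[0,136],[0,168],[-50,181]])/1000; P=np.c_[P[:,0]-.152,.095-P[:,1]]
th,R,t=rigid(P,w); print(np.degrees(th),t,((P@R.T+t-w)*1000).round(1).tolist())
H=R@[-.152,.095]+t; a=np.degrees(th)-90; print("hinge",H,"gate dir",a)
for k,d,f in(("main",.146,0),("safety",.046,0),("pull",.181,.05)):print(k,R@[-.152-f,.095-d]+t)
M=R@[-.152,.095-.146]+t
print(plane(c,(np.array([[270,277]])+.5)/1.5625-.5,.215))
go(*M,.30,a)
E
```

```text
[[0.496, 0.0304], [0.5245, 0.0433], [0.5835, 0.0707], [0.6127, 0.0847], [0.6476, 0.0436]]
114.57500180655421 [0.48476881 0.19236947] [[-1.7, -0.8], [-1.1, -0.4], [1.8, 0.5], [1.7, -0.2], [-0.6, 0.8]]
hinge [0.46158851 0.014629  ] gate dir 24.575001806554212
main [0.59436349 0.07534807]
safety [0.50342172 0.03375966]
pull [0.64698731 0.04443313]
[[0.46350633 0.0132834  0.215     ]]
shift mm [ 9.2 62.9 58.6] rot [-0.11 -0.01 -0.25]
```

Call:
apply_moves(
  steps=[
    {"xyz": [0.005, 0.03, 0.02], "rot": [0, 0, 0], "hand": 1},
    {"xyz": [0.009, 0.062, 0.05], "rot": [0, 0, -0.2], "hand": 1},
    {"xyz": [0.009, 0.062, 0.08], "rot": [0, 0, -0.2], "hand": 1},
    {"xyz": [0.009, 0.062, 0.1], "rot": [0, 0, -0.2], "hand": 1},
    {"xyz": [0.009, 0.062, 0.12], "rot": [0, 0, -0.2], "hand": 1},
    {"xyz": [0.009, 0.062, 0.135], "rot": [0, 0, -0.2], "hand": 1},
    {"xyz": [0.009, 0.062, 0.135], "rot": [0, 0, -0.2], "hand": 0.7},
    {"xyz": [0.009, 0.062, 0.135], "rot": [0, 0, -0.2], "hand": 0.7},
  ],
)

```text
time: 2.48
tool_pos: [0.5929, 0.0733, 0.2232]
tcp_rot: [-0.001, 0.542, 0.84, -0.001]
ft_force: [0.3, 0.9, -0.3]
grip_width: 0.75
finger_force: 0.0
```

```bash
python3 - <<'E'
from h import *
print(cur()[2]["ft_force"],cur()[0],cur()[2]["grip_width"])
go(.5935,.0753,.224,24.6)
cv2.imwrite("pics/w2.png",cv2.resize(camera("wrist"),(800,600),interpolation=3)[200:])
E
```

```text
[ 0.2847951   0.94655018 -0.27537145] [0.59290972 0.07326831 0.22319361] 0.7499084571737835
shift mm [ 1.6  1.4 -0.8] rot [-0.19 -0.06 -0.24]
```

View pics/w2.png

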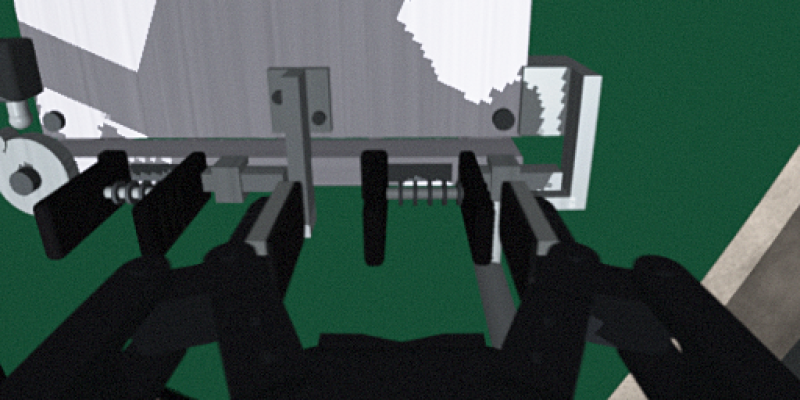

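The fingers straddle both main tabs (tab outer faces at x≈362 and 492, finger faces at 303 and 503). Squeezing now.

Call:
apply_moves(
  steps=[
    {"xyz": [0.0015, 0.001, 0], "rot": [0, 0, -0.2], "hand": 0.3},
    {"xyz": [0.0015, 0.001, 0], "rot": [0, 0, -0.2], "hand": 0.2},
    {"xyz": [0.0015, 0.001, 0], "rot": [0, 0, -0.2], "hand": 0.2},
    {"xyz": [0.0015, 0.001, 0], "rot": [0, 0, -0.2], "hand": 0.2},
    {"xyz": [0.0015, 0.001, 0], "rot": [0, 0, -0.2], "hand": 0.2},
    {"xyz": [0.0015, 0.001, 0], "rot": [0, 0, -0.2], "hand": 0.2},
    {"xyz": [0.0015, 0.001, 0], "rot": [0, 0, -0.2], "hand": 0.2},
    {"xyz": [0.0015, 0.001, 0], "rot": [0, 0, -0.2], "hand": 0.2},
  ],
  force=35,
)

```text
time: 3.2
tool_pos: [0.5939, 0.0752, 0.2285]
tcp_rot: [0.001, 0.54, 0.842, -0.001]
ft_force: [-8.8, -5.0, 10.8]
grip_width: 0.288
finger_force: 35.9
```

```bash
python3 - <<'E'
from h import *
p,R,s=cur(); print(s["ft_force"],p,s["grip_width"]*85,s["finger_force"])
def arc(h,d,a0,d0,ths):
    # centre moves on radius d about hinge h; shift from angle d0
    p,R,s=cur()
    for t in ths:
        f=lambda q:h+d*np.array([np.cos(a0-q),np.sin(a0-q)])
        dw=np.r_[f(t)-f(d0),0]; print(t,(R.inv().apply(dw)*1000).round(1),"rotz",np.degrees(t-d0).round(2))
arc(np.array([.4616,.0146]),.146,np.radians(24.6),0,[.03,.06,.09,.105,.11])
E
```

```text
[-8.75882844 -4.95615351 10.80111636] [0.59388042 0.07523235 0.22853845] 24.489915572848766 35.88675856590271
0.03 [-4.4 -0.1  0. ] rotz 1.72
0.06 [-8.8 -0.3  0. ] rotz 3.44
0.09 [-13.1  -0.6   0. ] rotz 5.16
0.105 [-15.3  -0.8   0. ] rotz 6.02
0.11 [-16.   -0.9   0. ] rotz 6.3
```

Call:
apply_moves(
  steps=[
    {"xyz": [-0.0015, 0, -0.002], "rot": [0, 0, 0.6], "hand": 0.2},
    {"xyz": [-0.0044, -0.0001, -0.003], "rot": [0, 0, 1.7], "hand": 0.2},
    {"xyz": [-0.0066, -0.0002, -0.003], "rot": [0, 0, 2.6], "hand": 0.2},
    {"xyz": [-0.0088, -0.0003, -0.003], "rot": [0, 0, 3.4], "hand": 0.2},
    {"xyz": [-0.011, -0.0004, -0.003], "rot": [0, 0, 4.3], "hand": 0.2},
    {"xyz": [-0.0131, -0.0006, -0.003], "rot": [0, 0, 5.2], "hand": 0.2},
    {"xyz": [-0.0153, -0.0008, -0.003], "rot": [0, 0, 6], "hand": 0.2},
    {"xyz": [-0.0153, -0.0008, -0.003], "rot": [0, 0, 6], "hand": 0.2},
    {"xyz": [-0.0153, -0.0008, -0.003], "rot": [0, 0, 6], "hand": 0.2},
    {"xyz": [-0.0153, -0.0008, -0.003], "rot": [0, 0, 6], "hand": 0.2},
  ],
)

```text
time: 4.03
tool_pos: [0.5994, 0.0614, 0.2286]
tcp_rot: [-0.0, 0.583, 0.813, -0.001]
ft_force: [-5.7, -2.4, 2.5]
grip_width: 0.289
finger_force: 35.6
```

```bash
python3 - <<'E'
from h import *
p,R,s=cur(); print(s["ft_force"],p,s["grip_width"]*85,s["finger_force"])
v=p[:2]-[.4616,.0146]; print(np.hypot(*v),np.radians(24.6)-np.arctan2(v[1],v[0]), np.degrees(np.arctan2(*R.as_matrix()[1::-1,1])))
c=calibration("wrist"); cv2.imwrite("pics/w3.png",cv2.resize(camera("wrist"),(800,600),interpolation=3)[200:])
E
```

```text
[-5.73375121 -2.41312768  2.51921515] [0.59938368 0.06143963 0.22862948] 24.60297344573191 35.58902084827423
0.14552763647531045 0.1016568933870074 18.68634439607793
```

View pics/w3.png

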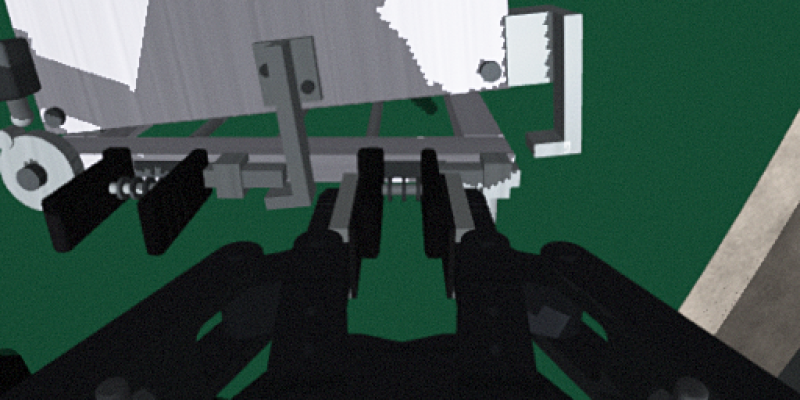

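The gate stands ajar, with the main bolt end at (515,180) in front of its keeper at (555,145). I'll let go and lift.

Call:
apply_moves(
  steps=[
    {"xyz": [0, 0, 0], "rot": [0, 0, 0], "hand": 0.45},
    {"xyz": [0, 0, 0], "rot": [0, 0, 0], "hand": 0.7},
    {"xyz": [0, 0, 0], "rot": [0, 0, 0], "hand": 0.75},
    {"xyz": [0, 0, 0], "rot": [0, 0, 0], "hand": 0.75},
    {"xyz": [0, 0, -0.015], "rot": [0, 0, 0], "hand": 0.75},
    {"xyz": [0, 0, -0.035], "rot": [0, 0, 0], "hand": 0.75},
    {"xyz": [0, 0, -0.06], "rot": [0, 0, 0], "hand": 0.75},
    {"xyz": [0, -0.03, -0.08], "rot": [0, 0, 0], "hand": 0.75},
    {"xyz": [0, -0.06, -0.09], "rot": [0, 0, 0], "hand": 0.75},
    {"xyz": [0, -0.06, -0.09], "rot": [0, 0, 0], "hand": 0.75},
  ],
)

```text
time: 4.92
tool_pos: [0.5414, 0.0422, 0.3214]
tcp_rot: [0.002, 0.583, 0.812, 0.0]
ft_force: [1.0, -0.4, 0.7]
grip_width: 0.751
finger_force: 0.0
```

```bash
python3 - <<'E'
from h import *
import pickle
p,R,s=cur(); print(p,s["ft_force"])
c=calibration("wrist"); im=camera("wrist"); pickle.dump(c,open("w4.pkl","wb")); cv2.imwrite("pics/w4.png",cv2.resize(im,(800,600),interpolation=3))
E
```

```text
[0.54142718 0.04216649 0.32140342] [ 1.02008699 -0.40630308  0.68969486]
```

View pics/w4.png

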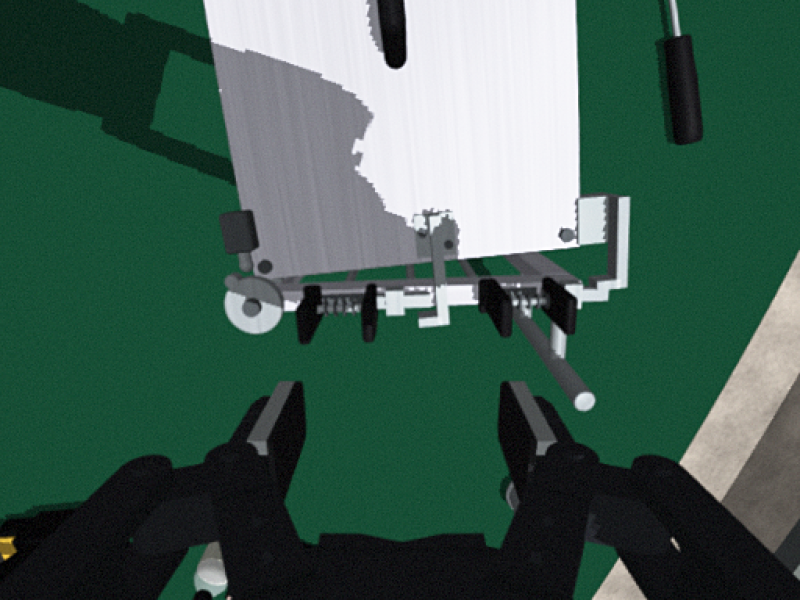

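The gate rests ajar (main bolt at (605,292) in front of its keeper, gate tilted about 2° against the tool, so θ≈0.07). Going to the safety catch.

```bash
python3 - <<'E'
from h import *
import pickle; c=pickle.load(open("w4.pkl","rb"))
w=plane(c,(np.array([[303,323],[368,322],[500,317],[570,315],[585,401]])+.5)/1.5625-.5,[.25]*4+[.245])[:,:2]; v=w-[.4616,.0146]
print(np.hypot(*v.T).round(4),np.degrees(np.arctan2(v[:,1],v[:,0])).round(2))
go(.504,.0305,.29,20.6)
E
```

```text
[0.0376 0.0692 0.1331 0.1674 0.1885] [20.48 20.04 20.42 20.37  4.85]
shift mm [  0.9 -40.8  29.9] rot [ 0.19  0.09 -1.98]
```

Call:
apply_moves(
  steps=[
    {"xyz": [0.001, -0.025, 0.01], "rot": [0.2, 0.1, -1.5], "hand": 0.75},
    {"xyz": [0.001, -0.041, 0.03], "rot": [0.2, 0.1, -1.9], "hand": 0.75},
    {"xyz": [0.001, -0.041, 0.05], "rot": [0.2, 0.1, -1.9], "hand": 0.75},
    {"xyz": [0.001, -0.041, 0.075], "rot": [0.2, 0.1, -1.9], "hand": 0.75},
    {"xyz": [0.001, -0.041, 0.095], "rot": [0.2, 0.1, -1.9], "hand": 0.75},
    {"xyz": [0.001, -0.041, 0.095], "rot": [0.2, 0.1, -1.9], "hand": 0.75},
    {"xyz": [0.001, -0.041, 0.095], "rot": [0.2, 0.1, -1.9], "hand": 0.75},
  ],
)

```text
time: 5.55
tool_pos: [0.5033, 0.0312, 0.2208]
tcp_rot: [-0.004, 0.569, 0.822, -0.002]
ft_force: [-0.1, -0.7, 0.4]
grip_width: 0.754
finger_force: 0.0
```

```bash
python3 - <<'E'
from h import *
p,R,s=cur(); print(p,s["ft_force"]);go(.504,.0305,.226,20.5)
E
```

```text
[0.50331363 0.03117851 0.22079557] [-0.14585219 -0.65852481  0.3916463 ]
shift mm [-0.9  0.4 -5.2] rot [-0.41 -0.21  0.07]
```

Call:
apply_moves(
  steps=[
    {"xyz": [-0.001, 0.0005, -0.004], "rot": [-0.3, -0.2, 0], "hand": 0.5},
    {"xyz": [-0.001, 0.0005, -0.005], "rot": [-0.3, -0.2, 0], "hand": 0.3},
    {"xyz": [-0.001, 0.0005, -0.005], "rot": [-0.3, -0.2, 0], "hand": 0.2},
    {"xyz": [-0.001, 0.0005, -0.005], "rot": [-0.3, -0.2, 0], "hand": 0.2},
    {"xyz": [-0.001, 0.0005, -0.005], "rot": [-0.3, -0.2, 0], "hand": 0.2},
    {"xyz": [-0.001, 0.0005, -0.005], "rot": [-0.3, -0.2, 0], "hand": 0.2},
    {"xyz": [-0.001, 0.0005, -0.005], "rot": [-0.3, -0.2, 0], "hand": 0.2},
    {"xyz": [-0.001, 0.0005, -0.005], "rot": [-0.3, -0.2, 0], "hand": 0.2},
  ],
  force=45,
)

```text
time: 6.22
tool_pos: [0.5044, 0.0292, 0.2314]
tcp_rot: [0.001, 0.569, 0.822, -0.001]
ft_force: [-10.2, -2.8, 10.4]
grip_width: 0.277
finger_force: 45.4
```

```bash
cat >> h.py <<'E'
H=np.array([.4616,.0146]); A0=np.radians(24.6)
def arc(d,t0,ths,f=0):  # shifts along the gate's arc for a point d along, f in front, from opening t0
    p,R,s=cur(); g=lambda q:H+Ro.from_euler('z',A0-q).apply([d,-f,0])[:2]
    for t in ths: print(round(t,3),(R.inv().apply(np.r_[g(t)-g(t0),0])*1000).round(1),"rotz",np.degrees(t-t0).round(1))
def th(d,f=0):
    p,R,s=cur(); v=p[:2]-H; print("r",np.hypot(*v),"theta",A0-np.arctan2(v[1],v[0])-np.arctan2(f,d),"yaw th",A0-np.arctan2(*R.as_matrix()[1::-1,1]),"F",s["ft_force"].round(1),"w",s["grip_width"]*85,s["finger_force"],"z",p[2],"t",s["time"],"j",s["joint_positions"].round(2))
E
python3 - <<'E'
from h import *
th(.046); arc(.046,.073,[.1,.13,.16,.19,.22,.25,.28,.31,.33])
E
```

```text
r 0.04524254410294927 theta 0.09986257378999475 yaw th 0.06990768580020662 F [-10.2  -2.8  10.4] w 23.51692288552921 45.35390317440033 z 0.23140464796608737 t 6.2167 j [-0.08 -0.04  1.89 -0.    1.29 -0.44]
0.1 [-1.2 -0.   0. ] rotz 1.5
0.13 [-2.6 -0.1  0. ] rotz 3.3
0.16 [-4.  -0.2  0. ] rotz 5.0
0.19 [-5.4 -0.3  0. ] rotz 6.7
0.22 [-6.7 -0.5  0. ] rotz 8.4
0.25 [-8.1 -0.7  0. ] rotz 10.1
0.28 [-9.5 -1.   0. ] rotz 11.9
0.31 [-10.8  -1.3   0. ] rotz 13.6
0.33 [-11.7  -1.5   0. ] rotz 14.7
```

Call:
apply_moves(
  steps=[
    {"xyz": [-0.0012, 0, -0.002], "rot": [0, 0, 1.5], "hand": 0.2},
    {"xyz": [-0.0026, -0.0001, -0.002], "rot": [0, 0, 3.3], "hand": 0.2},
    {"xyz": [-0.004, -0.0002, -0.002], "rot": [0, 0, 5], "hand": 0.2},
    {"xyz": [-0.0054, -0.0003, -0.002], "rot": [0, 0, 6.7], "hand": 0.2},
    {"xyz": [-0.0067, -0.0005, -0.002], "rot": [0, 0, 8.4], "hand": 0.2},
    {"xyz": [-0.0081, -0.0007, -0.002], "rot": [0, 0, 10.1], "hand": 0.2},
    {"xyz": [-0.0095, -0.001, -0.002], "rot": [0, 0, 11.9], "hand": 0.2},
    {"xyz": [-0.0108, -0.0013, -0.002], "rot": [0, 0, 13.6], "hand": 0.2},
    {"xyz": [-0.0117, -0.0015, -0.002], "rot": [0, 0, 14.7], "hand": 0.2},
    {"xyz": [-0.0117, -0.0015, -0.002], "rot": [0, 0, 14.7], "hand": 0.2},
  ],
)

```text
time: 7.05
tool_pos: [0.5069, 0.0179, 0.2315]
tcp_rot: [0.001, 0.67, 0.742, -0.001]
ft_force: [-6.5, -1.8, 3.5]
grip_width: 0.275
finger_force: 45.7
```

```bash
python3 - <<'E'
from h import *
th(.046); cv2.imwrite("pics/w5.png",cv2.resize(camera("wrist"),(800,600),interpolation=3)[100:])
E
```

```text
r 0.045398169805679005 theta 0.35655878231022686 yaw th 0.32703677149976085 F [-6.5 -1.8  3.5] w 23.351893104121974 45.71063697338104 z 0.23147045988672782 t 7.05 j [-0.1  -0.04  1.89 -0.    1.29 -0.2 ]
```

View pics/w5.png

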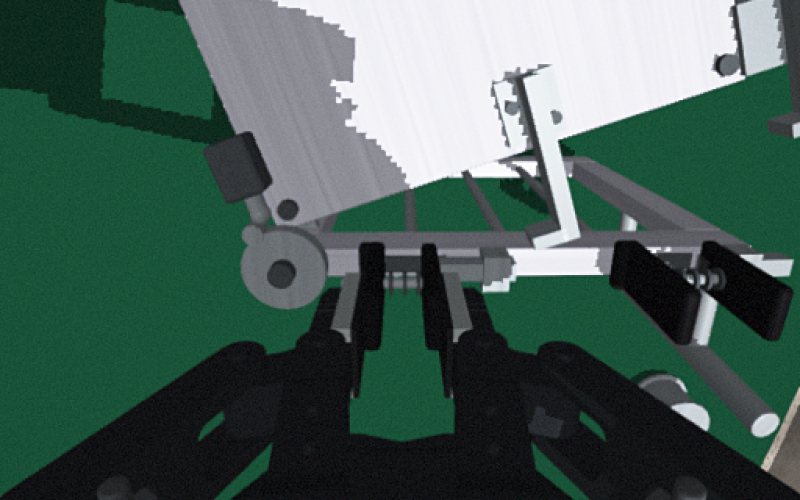

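The safety bolt end (505,270) is well in front of its keeper (555,240), the gate is at about 0.33 rad, and the grip is firm. I'll swing it on through the detent with this grip.

```bash
python3 - <<'E'
from h import *
arc(.046,.33,[.33+.07*i for i in range(1,11)])
E
```

```text
0.4 [-3.2 -0.1  0. ] rotz 4.0
0.47 [-6.4 -0.5  0. ] rotz 8.0
0.54 [-9.6 -1.   0. ] rotz 12.0
0.61 [-12.7  -1.8   0. ] rotz 16.0
0.68 [-15.8  -2.8   0. ] rotz 20.1
0.75 [-18.7  -4.1   0.1] rotz 24.1
0.82 [-21.6  -5.5   0.1] rotz 28.1
0.89 [-24.4  -7.1   0.1] rotz 32.1
0.96 [-27.1  -8.9   0.1] rotz 36.1
1.03 [-29.6 -10.9   0.1] rotz 40.1
```

Call:
apply_moves(
  steps=[
    {"xyz": [-0.0032, -0.0001, 0], "rot": [0, 0, 4], "hand": 0.2},
    {"xyz": [-0.0064, -0.0005, 0], "rot": [0, 0, 8], "hand": 0.2},
    {"xyz": [-0.0096, -0.001, 0], "rot": [0, 0, 12], "hand": 0.2},
    {"xyz": [-0.0127, -0.0018, 0], "rot": [0, 0, 16], "hand": 0.2},
    {"xyz": [-0.0158, -0.0028, 0], "rot": [0, 0, 20.1], "hand": 0.2},
    {"xyz": [-0.0187, -0.0041, 0], "rot": [0, 0, 24.1], "hand": 0.2},
    {"xyz": [-0.0216, -0.0055, 0], "rot": [0, 0, 28.1], "hand": 0.2},
    {"xyz": [-0.0244, -0.0071, 0], "rot": [0, 0, 32.1], "hand": 0.2},
    {"xyz": [-0.0271, -0.0089, 0], "rot": [0, 0, 36.1], "hand": 0.2},
    {"xyz": [-0.0296, -0.0109, 0], "rot": [0, 0, 40.1], "hand": 0.2},
  ],
  force=55,
)

```text
time: 7.93
tool_pos: [0.4991, -0.012, 0.2316]
tcp_rot: [0.001, 0.884, 0.467, -0.0]
ft_force: [-5.6, 1.4, 4.3]
grip_width: 0.265
finger_force: 53.7
```

```bash
python3 - <<'E'
from h import *
th(.046); arc(.046,1.03,[1.03+.07*i for i in range(1,10)])
E
```

```text
r 0.04594093572889899 theta 1.0467644119672175 yaw th 1.0282183663367488 F [-5.6  1.4  4.3] w 22.53753529995385 53.66904973983765 z 0.2315535281700373 t 7.9333 j [-0.16 -0.06  1.9  -0.    1.29  0.44]
1.1 [-3.2 -0.1  0. ] rotz 4.0
1.17 [-6.4 -0.5  0. ] rotz 8.0
1.24 [-9.6 -1.   0. ] rotz 12.0
1.31 [-12.7  -1.8   0. ] rotz 16.0
1.38 [-15.8  -2.8   0. ] rotz 20.1
1.45 [-18.7  -4.    0. ] rotz 24.1
1.52 [-21.6  -5.5   0. ] rotz 28.1
1.59 [-24.4  -7.1   0. ] rotz 32.1
1.66 [-27.1  -8.9   0. ] rotz 36.1
```

Call:
apply_moves(
  steps=[
    {"xyz": [-0.0032, -0.0001, 0], "rot": [0, 0, 4], "hand": 0.2},
    {"xyz": [-0.0064, -0.0005, 0], "rot": [0, 0, 8], "hand": 0.2},
    {"xyz": [-0.0096, -0.001, 0], "rot": [0, 0, 12], "hand": 0.2},
    {"xyz": [-0.0127, -0.0018, 0], "rot": [0, 0, 16], "hand": 0.2},
    {"xyz": [-0.0158, -0.0028, 0], "rot": [0, 0, 20.1], "hand": 0.2},
    {"xyz": [-0.0187, -0.004, 0], "rot": [0, 0, 24.1], "hand": 0.2},
    {"xyz": [-0.0216, -0.0055, 0], "rot": [0, 0, 28.1], "hand": 0.2},
    {"xyz": [-0.0244, -0.0071, 0], "rot": [0, 0, 32.1], "hand": 0.2},
    {"xyz": [-0.026, -0.0081, 0], "rot": [0, 0, 34.4], "hand": 0.2},
    {"xyz": [-0.0271, -0.0089, 0], "rot": [0, 0, 36.1], "hand": 0.2},
  ],
)

```text
time: 8.77
tool_pos: [0.4769, -0.0291, 0.2316]
tcp_rot: [0.001, 0.985, 0.171, 0.001]
ft_force: [-3.1, 3.6, 3.5]
grip_width: 0.269
finger_force: 53.6
```

Call:
apply_moves(
  steps=[
    {"xyz": [0, 0, 0], "rot": [0, 0, 0], "hand": 0.2},
    {"xyz": [0, 0, 0], "rot": [0, 0, 0], "hand": 0.2},
    {"xyz": [0, 0, 0], "rot": [0, 0, 0], "hand": 0.2},
    {"xyz": [0, 0, 0], "rot": [0, 0, 0], "hand": 0.2},
    {"xyz": [0, 0, 0], "rot": [0, 0, 0], "hand": 0.2},
    {"xyz": [0, 0, 0], "rot": [0, 0, 0], "hand": 0.2},
  ],
)

```text
time: 9.27
tool_pos: [0.477, -0.0291, 0.2315]
tcp_rot: [0.001, 0.985, 0.172, 0.001]
ft_force: [-5.3, 3.4, 5.4]
grip_width: 0.267
finger_force: 54.2
```

```bash
python3 - <<'E'
from h import *
th(.046); a=camera("wrist"); b=camera("scene")
cv2.imwrite("pics/f.png",np.hstack([cv2.resize(a,(400,300)),cv2.resize(b[40:290,180:430],(300,300))]))
E
```

```text
r 0.04630625029382212 theta 1.660127041638268 yaw th 1.654138865369029 F [-5.3  3.4  5.4] w 22.71234557429427 54.179221987724304 z 0.23152903717098194 t 9.2667 j [-0.21 -0.11  1.95 -0.    1.29  1.02]
```

View pics/f.png

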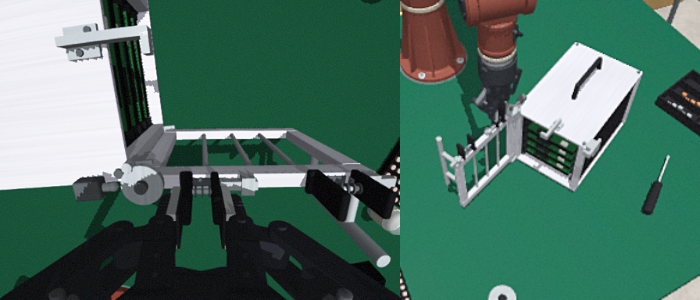

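The gate stands just past square to the carrier's front. The wrist view shows it gripped at the safety tabs near (205,195), and the scene view shows the modules exposed and the screwdriver and reel undisturbed. Handing in.

```bash
python3 -c "
from rig import *
print(sign_off())"
```

```text
the job is handed in; nothing more can be done
None
```

The job is handed in: I opened the gate in the order asked (main catch, ajar, safety catch, past the detent), and the gripper, still on the squeezed safety catch, holds it still at about 1.65 rad (95°). I did not touch the loose things on the bench.

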